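# Open the food-sample cage and hold its gate wide

## Task

Open the wire sample cage so that the cook can put today's jar in: squeeze the safety catch (two upright tabs, one behind the other, near the hinge) until it clicks back, then the main catch (two tabs side by side, near the pull bar) until it clicks back too. Take the gate by its pull bar, swing it past its half-open check until it is wide open, square to the cage front or a little more, and finish there still holding the bar: let go, the gate springs back. Leave the jar, log book, pen, mug and tea glass on the table where they are.

Things in the scene. Friction and masses are not known exactly. Their poses are not given: they have to be found in the camera images.
- sample_cage: Fixed steel wire cage, 230 wide (y) x 220 deep (x) x 190 high to the flat lintel that carries both catches. Origin on the table under it, 120 mm behind the lintel's front face, midway between the sides; x points to its back, y to the hinge side, z up. The gate shuts in front of the lintel, top level with it. Check housing at the hinge end: 16 high, x -86 to -54, y 90 to 110 in this frame.
- safety_catch (a joint): Travel of the safety catch's movable tab, m: 0 shut, 0.016 squeezed home (towards its fixed post, cage +x). Sprung: let go short of about 0.010 it springs shut; squeezed home (about 10 N; a grip of 20 to 60 N is fine) a spring ball clicks and it stays back at about 0.014. While shut, its nose blocks the main catch.
- main_catch (a joint): Travel of the main catch's movable tab, m: 0 shut, 0.016 squeezed home (towards its fixed post, cage +y); spring, force and click as the safety catch, stays back at about 0.014. Its hook holds the gate's pin until it is back. It moves only about 2 mm unless the safety catch is back.
- gate (a joint): Gate angle, rad: 0 shut; grows as the gate swings out to the cage's -x (clockwise from above); stop at 1.92. A damped spring shuts it, about 2 N at the bar when wide. Roller check at 0.95: the pull at the bar rises to about 7 N between 0.75 and 0.95; let go beyond it, the gate falls back to rest at about 1.1. Wide open: 1.57 (square to the cage front) or a little more.
- gate_hinge (a point): Point on the gate's vertical hinge axis at the height of the lintel top; cage axes.
- safety_tab (a point): Centre of the top of the safety catch's movable tab, 29 wide (y) x 8 thick (x), standing 32 mm above the lintel; moves with the catch. Shut: 46 mm in front of its post, 54 mm over the outer faces of both; squeezed home: 30 and 38 mm. Grip tab and post across their outer faces from above.
- safety_post (a point): Centre of the top of the safety catch's fixed post, 18 wide (y) x 8 thick (x), 32 mm above the lintel, behind (+x of) its tab; cage axes.
- main_tab (a point): Centre of the grip part of the top of the main catch's movable tab, 26 wide (x) x 8 thick (y), 32 mm above the lintel; moves with the catch. Shut: 46 mm from its post, 54 mm over the outer faces of both; squeezed home: 30 and 38 mm.
- main_post (a point): Centre of the top of the main catch's fixed post, 22 wide (x) x 8 thick (y), 32 mm above the lintel, on the +y side of its tab; cage axes.
- pull_bar: Upright round steel grip, 14 mm diameter, a sleeve that turns freely on its own axis; it stands 34 mm in front of the gate's free end, 210 mm from the hinge axis. Origin: centre of its upper end, 65 mm above the lintel (255 above the table); it runs 87 mm down from there, and the part above the lintel is free all round. Moves with the gate.
- waiting_jar: Closed glass sample jar with a red cap, 62 diameter x 75 high, standing on the table; origin under its centre. Leave alone.
- log_book: Log book lying on the table, 210 x 151 x 12; origin under its centre. Leave alone.
- marker: Marker pen lying on the table, 135 x 17 x 16; origin under its centre. Leave alone.
- mug: Spotted mug, 82 x 114 x 91 high; origin under its centre. Leave alone.
- tea_glass: Tea glass with a spoon in it, 67 diameter, 129 high over the spoon; origin under its centre. Leave alone.

How it is judged:
By the outcome, as a careful person would: the job done as asked, in the order asked, and still so for the second after the job is handed in, while the arm keeps its last pose, push and grip.
It also fails if it takes over 58 s, if anything falls off the work surface, if the arm or the gripper's body presses on something with over 40 N, if the wrist force passes 120 N, or if a joint passes its speed limit or range.

## Robot

A 7-joint arm with a two-finger parallel gripper is mounted at the origin on a cart in front of the work surface, level with it; the furniture and walls round the work are solid. World frame = base frame: x ahead of the robot, y to its left, z up, the work surface at z = 0. Lengths are in m, angles in rad, forces in N, time in s.
With the tool pointing down it reaches from about 0.35 to 0.9 m from the base axis. Payload 19.9 kg.
Tool frame: the origin (TCP) lies midway between the tips of the shut fingers; the grasp point (between the pads) lies 19 mm behind it; z points along the fingers, y is the line along which they close (so a half turn about z gives the same grasp; the last joint's range is limited). The gripper opens to 85 mm and grips with 20 to 120 N. Pads are 22 mm wide; open, the fingers measure 114 mm over their backs; the gripper's body (76 mm by 85 mm) begins 54 mm behind the grasp point. The pads swing forward as they close: fully open they stand 13 mm farther back than shut.
Start: joints at [1.163, 0.417, -0.01, 1.614, 0.005, 1.111, -0.053], TCP at [0.224, -0.583, 0.231] pointing down, gripper open.
Joint ranges: [-2.81, 2.81], [-0.39, 2.02], [-1.27, 1.25], [0.06, 2.57], [-1.19, 4.33], [0.19, 2], [-2.82, 2.82]. Speed limits (rad/s): [1.89, 1.89, 2.39, 2.39, 3.01, 3.01, 3.01].

## Interface

Orientations are given as a unit quaternion [x, y, z, w].
In Python, from station import ctrl gives the robot as it stands.
- The arm moves only by the tool drive_tool, never from a script. Its argument "steps" is a list of rows, each a list of 4 numbers: the shift along the tool's x, y, z in m, then the turn about the tool's z in degrees. In form: [[tx, ty, tz, turn], ...]. A call has 1 to 12 rows; each row is the pose to reach, as a shift and turn from the pose commanded when the call began, along the tool's axes at that moment; what a row does not reach only later rows make up. A row lasts 1/12 s, in which the tool goes at most 41.7 mm and 7.16 degrees, less where a joint would pass 70% of its speed; a pose out of reach is approached as far as the arm can. A call with a gripper value outside its range is refused whole. "hand" is the opening, from 0 (shut) to 1 (fully open), set as the call begins (left out, the last holds). The fingers move at their own pace and stop on an object; the grip force is fixed at half the most. Time passes only in rows, so rows that repeat a pose let the fingers close. It gives the time, the measured TCP pose, the force, the opening and the grip force at its end, in the units of the state.
- ctrl.sense(): the state, without advancing time (a new reading comes with each control period).
- ctrl.capture(name): name is "scene" or "top"; returns the picture (420x560x3 uint8, red, green, blue); there is no depth.
- ctrl.camera_model(name): a dict with "fx", "fy", "cx", "cy" (pixels), "distortion" ([k1, k2, p1, p2, k3] as OpenCV has them; the pictures are not rectified), "R" (3x3) and "t" (3): a world point X has camera coordinates R X + t. Camera axes: x right, y down, z forward; pixel columns grow to the right and rows downward; lengths in m; the calibration is good to about 2 mm. A picture is of the moment at which its call begins. camera_model takes no time and is no camera call.
- ctrl.hand_in(): hands the job in; it is judged then, once.
The state is a dict: "clock": time; "q": joint angles; "joint_velocities": joint speeds; "tau": joint torques, N m; "position": TCP position; "eef_rot": TCP orientation; "contact_force": force on the tool from outside, world axes, zero at the start; "wrist_torque": the same for the moment, N m; "finger_gap": finger opening in m; "gripper_force": force on a finger pad.
Only numpy, scipy, OpenCV 4.12 (cv2) and the standard library are available. Lean on these libraries where they do the work, as an engineer would, in place of code of your own. Each camera call takes 0.05 s, during which the arm holds its last target. There are 200 camera calls.

## Working session

There is one attempt and no reset: what is moved stays moved. The work goes in short steps, Python scripts to look and compute and a tool call to move; the robot and the scene stay as the last step left them, time stands still between calls to the robot, and variables do not carry over. Pictures are saved under pics/ and viewed, at most 10 in all, crops included, and the job is handed in when it is done.

Besides the shell and the picture viewer there is one more tool, called by a JSON object that holds its "op" and its "data", one argument or row to a line. drive_tool: Moves the arm, as the interface text tells. Its arguments: {"type":"object","properties":{"steps":{"type":"array"},"hand":{"type":"number"}},"required":["steps"]}

```bash
mkdir -p pics; ls; python3 - <<'E'
from station import ctrl
import cv2
for n in("scene","top"):
    cv2.imwrite(f"pics/{n}0.png",ctrl.capture(n)[:,:,::-1])
    m=ctrl.camera_model(n);print(n,m)
s=ctrl.sense();print(s)
E
```

```text
pics
scene {'fx': 429.2932508968204, 'fy': 429.2932508968204, 'cx': 275.9796270535224, 'cy': 213.04041124345505, 'distortion': array([0.04764732, 0.        , 0.        , 0.        , 0.        ]), 'R': array([[-0.87997182, -0.47502278,  0.00172032],
       [-0.29437365,  0.54247283, -0.78680835],
       [ 0.37281866, -0.69287559, -0.61719499]]), 't': array([0.52671522, 0.29741076, 1.06828445])}
top {'fx': 449.9614113127684, 'fy': 449.9614113127684, 'cx': 287.813166284147, 'cy': 204.57757333826765, 'distortion': array([0.00913396, 0.        , 0.        , 0.        , 0.        ]), 'R': array([[ 0.02160778, -0.99975799, -0.00413082],
       [-0.99749932, -0.02128049, -0.06739625],
       [ 0.06729204,  0.00557677, -0.99771774]]), 't': array([0.03498527, 0.60273397, 1.29030606])}
{'clock': 0.1, 'q': array([ 1.16255353,  0.41794051, -0.01029968,  1.61410501,  0.0046862 ,
        1.11069928, -0.05300743]), 'joint_velocities': array([-9.99277533e-05,  7.80326092e-04, -1.81983258e-03, -3.42956854e-04,
       -5.68755565e-04, -1.78451265e-03,  1.53527519e-04]), 'tau': array([ 3.22082487e-03, -8.65817070e+01,  6.80045877e-01, -4.35634875e+01,
        1.90553017e-02,  4.90393286e-03,  7.69153803e-05]), 'position': array([ 0.2239923 , -0.58314993,  0.23071024]), 'eef_rot': array([ 9.83235155e-01,  1.82341198e-01, -1.39947126e-04, -5.46488173e-04]), 'contact_force': array([-0.78092171, -0.02492425, -0.53069667]), 'wrist_torque': array([0.040827  , 0.04395755, 0.00315856]), 'gripper_force': 0.0, 'finger_gap': 0.0851334336700673}
```

View pics/scene0.png

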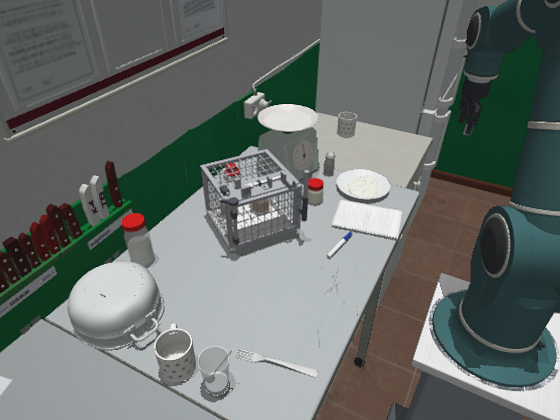

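View pics/top0.png

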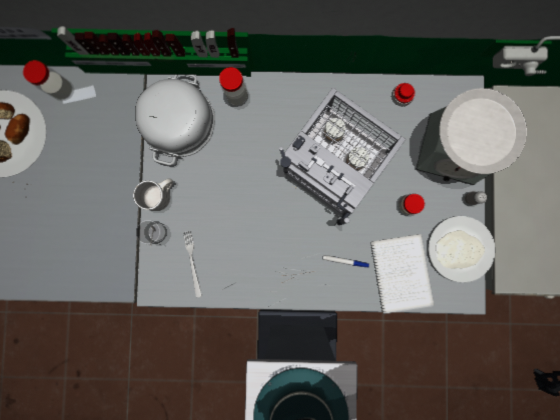

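The scene view shows the cage at about (250,200). In the top view it spans (280–400, 90–225), yawed, with the gate front towards the lower left and the pull bar near (340,218). I'll zoom in next.

```bash
python3 - <<'E'
import cv2,numpy as np
a=cv2.imread("pics/top0.png")[130:230,270:400];a=cv2.resize(a,None,fx=6,fy=6,interpolation=cv2.INTER_CUBIC)
b=cv2.imread("pics/scene0.png")[145:245,195:325];b=cv2.resize(b,None,fx=6,fy=6,interpolation=cv2.INTER_CUBIC)
cv2.imwrite("pics/tc.png",a);cv2.imwrite("pics/sc.png",b)
E
```

```text
(no output)
```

View pics/tc.png

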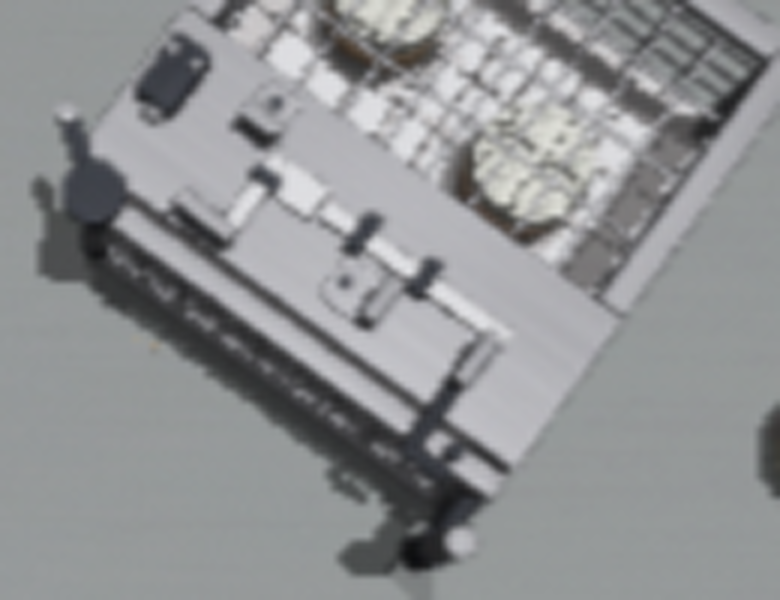

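View pics/sc.png

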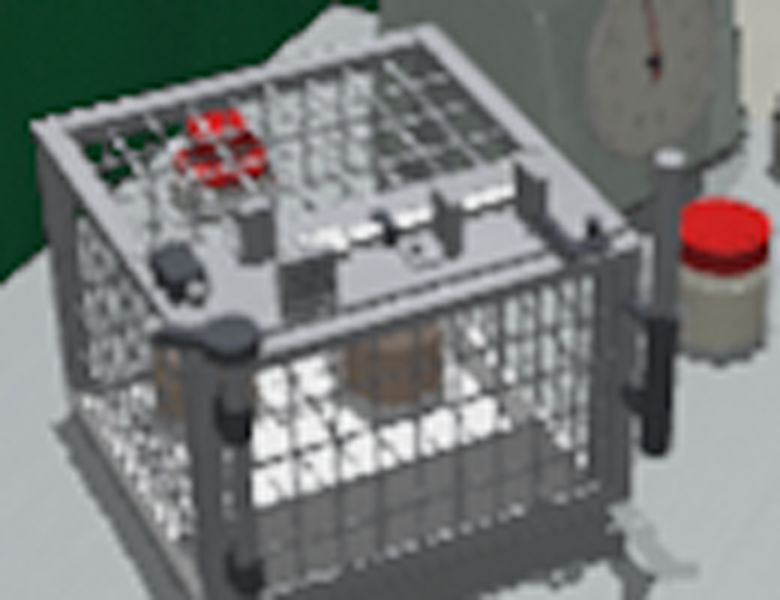

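Top crop:
- Safety tab near (200,217), with its post at (265,112).
- Main tab near (475,358), with its post at (380,297).
- Bar top at (459,541) and hinge cap near (95,190).

Scene crop:
- Safety tab top at (308,262) and its post top at (257,208).
- Main tab top at (530,167) and its post top at (447,197).
- Bar top at (670,157).

```bash
cat >h.py <<'E'
import numpy as np,cv2
from station import ctrl
def ray(n,uv):
    m=ctrl.camera_model(n);K=np.array([[m['fx'],0,m['cx']],[0,m['fy'],m['cy']],[0,0,1]])
    p=cv2.undistortPoints(np.array([[uv]],float),K,np.array(m['distortion']))[0,0]
    R=m['R'];return -R.T@m['t'],R.T@np.array([p[0],p[1],1])
def plane(n,uv,z):
    c,d=ray(n,uv);return c+d*(z-c[2])/d[2]
def tri(a,b):
    c,d=ray("top",a);e,f=ray("scene",b)
    s=np.linalg.lstsq(np.c_[d,-f],e-c,rcond=None)[0];P=c+s[0]*d;Q=e+s[1]*f
    return (P+Q)/2,np.linalg.norm(P-Q)
def tc(u,v):return (270+(u+.5)/6-.5,130+(v+.5)/6-.5)
def sc(u,v):return (195+(u+.5)/6-.5,145+(v+.5)/6-.5)
E
python3 - <<'E'
from h import *
np.set_printoptions(precision=4,suppress=True)
pts=dict(stab=((200,217),(308,262),.222),spost=((265,112),(257,208),.222),mtab=((475,358),(530,167),.222),mpost=((380,297),(447,197),.222),bar=((459,541),(670,157),.255))
for k,(a,b,z) in pts.items():
    print(k,plane("top",tc(*a),z),plane("scene",sc(*b),z),*tri(tc(*a),sc(*b)))
for k,a in dict(hcap=(95,190),Lfl=(105,130),Lfr=(510,468),Lbr=(622,315),Lbl=(195,8)).items(): print(k,plane("top",tc(*a),.19))
for k,a in dict(hcap=(232,335),Lfr=(637,238),bl=(35,120),br=(430,28)).items(): print(k,plane("scene",sc(*a),.19))
E
```

```text
stab [0.6854 0.0115 0.222 ] [0.682  0.0191 0.222 ] [0.6867 0.0114 0.2157] 0.0005156158507486478
spost [ 0.7298 -0.0146  0.222 ] [ 0.7261 -0.0073  0.222 ] [ 0.7311 -0.0148  0.216 ] 0.00022510863460394658
mtab [ 0.6294 -0.1027  0.222 ] [ 0.6301 -0.0997  0.222 ] [ 0.6305 -0.1025  0.2202] 0.002024273206849431
mpost [ 0.6538 -0.0633  0.222 ] [ 0.6524 -0.058   0.222 ] [ 0.6548 -0.0634  0.218 ] 0.0012181428966191914
bar [ 0.5527 -0.093   0.255 ] [ 0.5542 -0.092   0.255 ] [ 0.5535 -0.0927  0.2548] 0.0016827762245874619
hcap [0.7011 0.0555 0.19  ]
Lfl [0.7269 0.0518 0.19  ]
Lfr [ 0.5864 -0.1222  0.19  ]
Lbr [ 0.6523 -0.1688  0.19  ]
Lbl [0.7803 0.0145 0.19  ]
hcap [0.7072 0.047  0.19  ]
Lfr [ 0.5782 -0.1127  0.19  ]
bl [ 0.8973 -0.0616  0.19  ]
br [ 0.7654 -0.2414  0.19  ]
```

```bash
python3 - <<'E'
from h import *
np.set_printoptions(precision=4,suppress=True)
g=cv2.imread("pics/top0.png",0)
L=cv2.createLineSegmentDetector().detect(g)[0][:,0]
for l in L:
    if np.hypot(l[2]-l[0],l[3]-l[1])>18 and 270<l[0]<410 and 85<l[1]<230:
        a=plane("top",l[:2],.19);b=plane("top",l[2:],.19);d=b-a
        t=(np.degrees(np.arctan2(d[1],d[0])))%90-90
        y=np.radians(-34.5);ex=np.array([np.cos(y),np.sin(y)]);ey=np.array([-ex[1],ex[0]]);m=(a+b)[:2]/2
        print(l.round(1),"yaw %.1f len %.3f  ex %.4f ey %.4f"%(t,np.linalg.norm(d),m@ex,m@ey))
E
```

```text
[286.7 165.9 335.9 201.5] yaw -34.9 len 0.154  ex 0.5380 ey 0.3560
[323.9 112.4 307.5 135.2] yaw -34.3 len 0.073  ex 0.6703 ey 0.4362
[304.4 132.8 335.7  90.7] yaw -35.2 len 0.136  ex 0.7025 ey 0.4455
[399.9 137.6 370.8 178.3] yaw -34.5 len 0.129  ex 0.7021 ey 0.2409
[366.6 142.3 343.1 125.7] yaw -34.6 len 0.074  ex 0.7072 ey 0.3397
[337.1 197.8 291.9 164.4] yaw -35.5 len 0.143  ex 0.5481 ey 0.3532
[353.5 128.  379.4 146.8] yaw -35.3 len 0.082  ex 0.7172 ey 0.3104
[307.4 172.4 339.4 195.5] yaw -34.8 len 0.100  ex 0.5554 ey 0.3304
[333.9  93.8 397.6 138.9] yaw -34.8 len 0.200  ex 0.7609 ey 0.3437
[335.3 213.6 281.3 175.1] yaw -34.4 len 0.168  ex 0.5115 ey 0.3463
[409.6 132.1 428.6 113.6] yaw -44.6 len 0.069  ex 0.8265 ey 0.2226
[274.5 174.4 282.1 156.4] yaw -21.2 len 0.050  ex 0.5270 ey 0.4513
[288.3 174.1 328.2 203.1] yaw -35.0 len 0.125  ex 0.5233 ey 0.3549
[392.9 139.7 349.1 108.6] yaw -34.8 len 0.138  ex 0.7521 ey 0.3210
[355.8 206.1 371.4 184.1] yaw -34.5 len 0.069  ex 0.5919 ey 0.2311
[374.7 179.6 402.8 140.4] yaw -34.7 len 0.124  ex 0.7027 ey 0.2307
[332.1  88.3 302.7 128.7] yaw -34.5 len 0.130  ex 0.7054 ey 0.4559
[397.9 134.6 338.5  92.6] yaw -34.7 len 0.187  ex 0.7703 ey 0.3426
```

{"op": "drive_tool", "data": {
  "steps": [
    [0,0,-0.04,0],
    [0.02,-0.012,-0.08,0],
    [0.05,-0.03,-0.1,-3],
    [0.085,-0.05,-0.1,-6],
    [0.12,-0.068,-0.1,-9],
    [0.155,-0.087,-0.1,-12],
    [0.19,-0.107,-0.1,-15],
    [0.225,-0.127,-0.1,-18],
    [0.26,-0.147,-0.1,-21],
    [0.295,-0.167,-0.1,-25],
    [0.33,-0.186,-0.1,-30],
    [0.33,-0.186,-0.1,-34.3]
  ],
  "hand": 1
}}

```text
clock: 1.1
position: [0.47, -0.2844, 0.3312]
eef_rot: [0.883, 0.47, 0.001, -0.001]
contact_force: [1.4, 0.8, 0.1]
finger_gap: 0.0852
gripper_force: 0.0
```

```bash
cat >>h.py <<'E'
from scipy.spatial.transform import Rotation as Ro
YAW=np.radians(-34.7);EX=np.array([np.cos(YAW),np.sin(YAW)]);EY=np.array([-EX[1],EX[0]])
def go(ex,ey,z,axis):
    "tool shift to cage-direction coords (ex,ey), height z; closing axis at angle 'axis' deg"
    s=ctrl.sense();R=Ro.from_quat(s['eef_rot']).as_matrix();w=np.r_[ex*EX+ey*EY,z]
    a=np.degrees(np.arctan2(R[1,1],R[0,1]));p=s['position']
    t=-((axis-a+90)%180-90)
    print("t %.2f"%s['clock'],"pos",p.round(4),"ex,ey",(p[:2]@EX).round(4),(p[:2]@EY).round(4),"axis %.1f"%a,"F",s['contact_force'].round(1),"gap %.4f gf %.1f"%(s['finger_gap'],s['gripper_force']),"q7 %.2f"%s['q'][6])
    print("shift",(R.T@(w-p)).round(4),"turn %.1f"%t, "world z tool",R[:,2].round(3))
E
python3 -c "
from h import *
go(.580,.402,.30,-34.7)"
```

```text
t 1.10 pos [ 0.47   -0.2844  0.3312] ex,ey 0.5483 0.0337 axis -33.9 F [1.4 0.8 0.1] gap 0.0852 gf 0.0 q7 -0.16
shift [0.3677 0.0368 0.0321] turn 0.8 world z tool [ 0.001  0.002 -1.   ]
```

{"op": "drive_tool", "data": {
  "steps": [
    [0.035,0.004,0,0],
    [0.07,0.007,0,0],
    [0.105,0.011,0,0],
    [0.14,0.014,0,0.3],
    [0.175,0.018,0,0.8],
    [0.21,0.021,0,0.8],
    [0.245,0.025,0,0.8],
    [0.28,0.028,0,0.8],
    [0.315,0.032,0,0.8],
    [0.345,0.035,0,0.8],
    [0.368,0.037,0.015,0.8],
    [0.368,0.037,0.032,0.8]
  ]
}}

```text
clock: 2.1
position: [0.7071, -0.0045, 0.2985]
eef_rot: [0.888, 0.46, 0.001, -0.001]
contact_force: [0.7, 0.9, -0.6]
finger_gap: 0.0854
gripper_force: 0.0
```

```bash
python3 -c "
from h import *
go(.580,.402,.205,-34.7)
a=ctrl.capture('top')[:,:,::-1];b=ctrl.capture('scene')[:,:,::-1]
f=lambda i:cv2.resize(i,None,fx=4,fy=4,interpolation=cv2.INTER_CUBIC)
cv2.imwrite('pics/c1.png',f(b[100:240,180:330]))"
```

```text
t 2.10 pos [ 0.7071 -0.0045  0.2985] ex,ey 0.5839 0.3989 axis -35.2 F [ 0.7  0.9 -0.6] gap 0.0854 gf 0.0 q7 -0.80
shift [ 0.0028 -0.0038  0.0935] turn -0.5 world z tool [ 0.001  0.003 -1.   ]
```

View pics/c1.png

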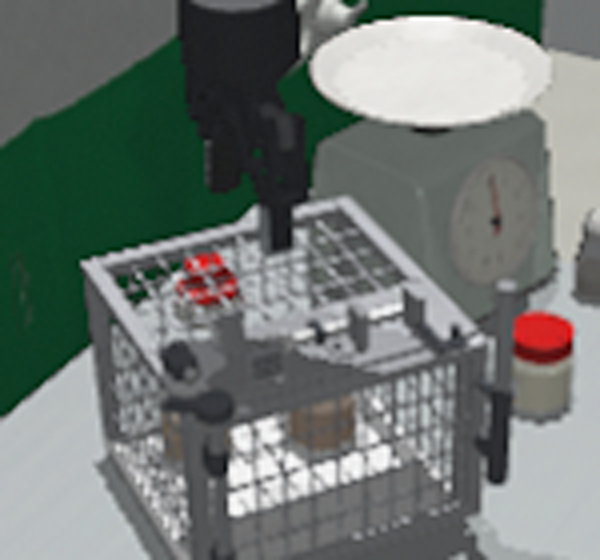

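The gripper is above the cage lintel, with the fingers straddling front to back and the finger tip at about (278,240). Next is the descent.

{"op": "drive_tool", "data": {
  "steps": [
    [0.003,-0.004,0.02,-0.5],
    [0.003,-0.004,0.04,-0.5],
    [0.003,-0.004,0.055,-0.5],
    [0.003,-0.004,0.065,-0.5],
    [0.003,-0.004,0.075,-0.5],
    [0.003,-0.004,0.085,-0.5],
    [0.003,-0.004,0.093,-0.5],
    [0.003,-0.004,0.098,-0.5],
    [0.003,-0.004,0.098,-0.5]
  ]
}}

```text
clock: 2.95
position: [0.7035, -0.0053, 0.2003]
eef_rot: [0.887, 0.462, -0.001, -0.0]
contact_force: [0.2, 0.8, -1.0]
finger_gap: 0.0853
gripper_force: 0.0
```

{"op": "drive_tool", "data": {
  "steps": [
    [0,0,0,0],
    [0,0,0,0],
    [0,0,0,0],
    [0,0,0,0]
  ],
  "hand": 0.68
}}

```text
clock: 3.28
position: [0.704, -0.0051, 0.2017]
eef_rot: [0.887, 0.462, 0.0, 0.0]
contact_force: [1.3, -0.1, -0.2]
finger_gap: 0.0581
gripper_force: 0.0
```

```bash
python3 -c "
from h import *
go(.580,.402,.199,-34.7);print(Ro.from_quat(ctrl.sense()['eef_rot']).inv().apply(ctrl.sense()['contact_force']))"
```

```text
t 3.28 pos [ 0.704  -0.0051  0.2017] ex,ey 0.5817 0.3966 axis -35.0 F [ 1.3 -0.1 -0.2] gap 0.0581 gf 0.0 q7 -0.82
shift [ 0.0054 -0.0017  0.0028] turn -0.3 world z tool [ 0.001  0.    -1.   ]
[0.64806497 1.0848451  0.22314967]
```

{"op": "drive_tool", "data": {
  "steps": [
    [0.004,0.002,0.001,0],
    [0.004,0.004,0.001,0],
    [0.004,0.006,0.001,0],
    [0.004,0.008,0.001,0],
    [0.004,0.008,0.001,0],
    [0.004,0.008,0.001,0],
    [0.004,0.008,0.001,0],
    [0.004,0.008,0.001,0]
  ],
  "hand": 0.3
}}

```text
clock: 3.95
position: [0.7136, -0.0085, 0.2034]
eef_rot: [0.887, 0.461, 0.001, 0.002]
contact_force: [-11.3, -9.8, 27.9]
finger_gap: 0.0353
gripper_force: 59.9
```

```bash
python3 -c "
from h import *
go(.588,.402,.199,-34.7);print(Ro.from_quat(ctrl.sense()['eef_rot']).inv().apply(ctrl.sense()['contact_force']))"
```

```text
t 3.95 pos [ 0.7136 -0.0085  0.2034] ex,ey 0.5915 0.3993 axis -35.1 F [-11.3  -9.8  27.9] gap 0.0353 gf 59.9 q7 -0.82
shift [ 0.0027 -0.0036  0.0044] turn -0.4 world z tool [ 0.003 -0.002 -1.   ]
[-14.47680728  -3.51011214 -27.9002091 ]
```

{"op": "drive_tool", "data": {
  "steps": [
    [0,0,-0.001,0],
    [0,0,-0.001,0],
    [0,0,-0.001,0],
    [0,0,-0.001,0],
    [0,0,-0.001,0]
  ],
  "hand": 1
}}

```text
clock: 4.37
position: [0.7126, -0.0063, 0.201]
eef_rot: [0.887, 0.462, -0.0, -0.0]
contact_force: [0.6, -0.9, -0.1]
finger_gap: 0.0854
gripper_force: 0.0
```

```bash
python3 -c "
from h import *
go(.574,.2975,.30,-124.7)"
```

```text
t 4.37 pos [ 0.7126 -0.0063  0.201 ] ex,ey 0.5895 0.4006 axis -35.0 F [ 0.6 -0.9 -0.1] gap 0.0854 gf 0.0 q7 -0.82
shift [-0.1031 -0.015  -0.099 ] turn 89.7 world z tool [-0.  0. -1.]
```

{"op": "drive_tool", "data": {
  "steps": [
    [0,0,-0.035,0],
    [0,0,-0.07,0],
    [-0.01,-0.002,-0.1,-7],
    [-0.02,-0.004,-0.1,-14],
    [-0.03,-0.006,-0.1,-21],
    [-0.04,-0.008,-0.1,-28],
    [-0.055,-0.01,-0.1,-35],
    [-0.07,-0.012,-0.1,-42],
    [-0.085,-0.014,-0.1,-49],
    [-0.095,-0.015,-0.1,-56],
    [-0.103,-0.015,-0.1,-63],
    [-0.103,-0.015,-0.1,-70]
  ]
}}

```text
clock: 5.37
position: [0.6407, -0.084, 0.3013]
eef_rot: [0.46, 0.888, -0.0, 0.0]
contact_force: [0.1, -0.4, 0.3]
finger_gap: 0.0853
gripper_force: 0.0
```

{"op": "drive_tool", "data": {
  "steps": [
    [0,0,0,-7],
    [0,0,0,-14],
    [0,0,0,-20.3],
    [0,0,0,-20.3],
    [0,0,0,-20.3]
  ]
}}

```text
clock: 5.78
position: [0.6413, -0.0823, 0.3011]
eef_rot: [0.3, 0.954, 0.0, -0.0]
contact_force: [0.1, -0.1, -1.4]
finger_gap: 0.0851
gripper_force: 0.0
```

```bash
python3 -c "
from h import *
go(.574,.2975,.199,55.3)
b=ctrl.capture('scene')[:,:,::-1]
f=lambda i:cv2.resize(i,None,fx=4,fy=4,interpolation=cv2.INTER_CUBIC)
cv2.imwrite('pics/c2.png',f(b[100:240,180:330]))"
```

```text
t 5.78 pos [ 0.6413 -0.0823  0.3011] ex,ey 0.5741 0.2974 axis 55.1 F [ 0.1 -0.1 -1.4] gap 0.0851 gf 0.0 q7 0.79
shift [0.     0.     0.1021] turn -0.2 world z tool [-0.  0. -1.]
```

View pics/c2.png

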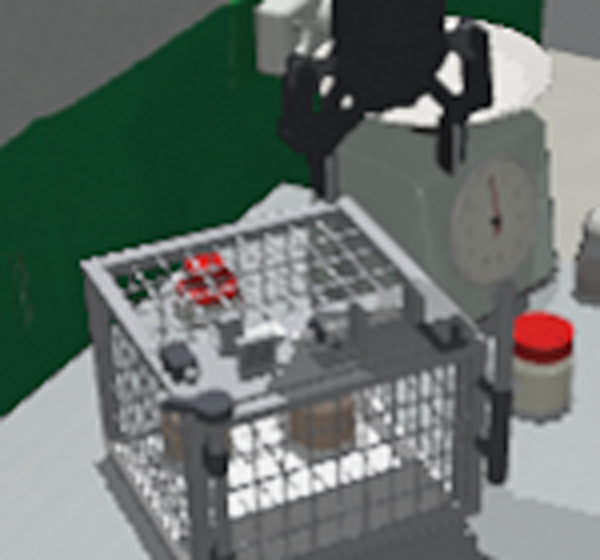

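The safety tab at (258,350) now stands close to its post at (230,330), so it has clicked back. I'm going down on the main catch.

{"op": "drive_tool", "data": {
  "steps": [
    [0,0,0.02,-0.2],
    [0,0,0.04,-0.2],
    [0,0,0.055,-0.2],
    [0,0,0.065,-0.2],
    [0,0,0.075,-0.2],
    [0,0,0.085,-0.2],
    [0,0,0.093,-0.2],
    [0,0,0.099,-0.2],
    [0,0,0.099,-0.2]
  ]
}}

```text
clock: 6.58
position: [0.6409, -0.0822, 0.2011]
eef_rot: [0.297, 0.955, -0.0, -0.001]
contact_force: [-0.4, 0.2, 0.6]
finger_gap: 0.0853
gripper_force: 0.0
```

{"op": "drive_tool", "data": {
  "steps": [
    [0,0,0,0],
    [0,0,0,0],
    [0,0,0,0],
    [0,0,0,0]
  ],
  "hand": 0.68
}}

```text
clock: 6.92
position: [0.6415, -0.0822, 0.2028]
eef_rot: [0.296, 0.955, 0.0, 0.0]
contact_force: [-0.5, -0.4, -0.2]
finger_gap: 0.0582
gripper_force: 0.0
```

```bash
python3 -c "
from h import *
go(.574,.2975,.202,55.3);print(Ro.from_quat(ctrl.sense()['eef_rot']).inv().apply(ctrl.sense()['contact_force']))"
```

```text
t 6.92 pos [ 0.6415 -0.0822  0.2028] ex,ey 0.5742 0.2976 axis 55.5 F [-0.5 -0.4 -0.2] gap 0.0582 gf 0.0 q7 0.75
shift [ 0.0002 -0.0001  0.0008] turn 0.2 world z tool [ 0.001 -0.    -1.   ]
[ 0.21810484 -0.62399538  0.15701235]
```

{"op": "drive_tool", "data": {
  "steps": [
    [0,0.002,0,0],
    [0,0.004,0,0],
    [0,0.006,0,0],
    [0,0.008,0,0],
    [0,0.008,0,0],
    [0,0.008,0,0],
    [0,0.008,0,0],
    [0,0.008,0,0]
  ],
  "hand": 0.3
}}

```text
clock: 7.58
position: [0.6467, -0.075, 0.2051]
eef_rot: [0.296, 0.955, 0.0, 0.001]
contact_force: [-10.1, 2.0, 28.6]
finger_gap: 0.0356
gripper_force: 60.6
```

{"op": "drive_tool", "data": {
  "steps": [
    [0,0,0,0],
    [0,0,0,0],
    [0,0,0,0],
    [0,0,0,0],
    [0,0,0,0]
  ],
  "hand": 1
}}

```text
clock: 8.0
position: [0.6458, -0.0755, 0.2021]
eef_rot: [0.296, 0.955, 0.0, -0.0]
contact_force: [-0.2, 0.3, 0.1]
finger_gap: 0.0853
gripper_force: 0.0
```

{"op": "drive_tool", "data": {
  "steps": [
    [0,0,-0.02,0],
    [0,0,-0.05,0],
    [0,0,-0.085,0],
    [0,0,-0.12,0],
    [0,0,-0.12,0]
  ]
}}

```text
clock: 8.42
position: [0.6477, -0.075, 0.3292]
eef_rot: [0.296, 0.955, 0.001, 0.004]
contact_force: [1.6, 0.4, 0.9]
finger_gap: 0.0851
gripper_force: 0.0
```

```bash
python3 -c "
from h import *
go(.5073,.2385,.211,55.3)
b=ctrl.capture('scene')[:,:,::-1]
f=lambda i:cv2.resize(i,None,fx=4,fy=4,interpolation=cv2.INTER_CUBIC)
cv2.imwrite('pics/c3.png',f(b[100:240,180:330]))"
```

```text
t 8.42 pos [ 0.6477 -0.075   0.3292] ex,ey 0.5752 0.3071 axis 55.5 F [1.6 0.4 0.9] gap 0.0851 gf 0.0 q7 0.79
shift [ 0.069  -0.0688  0.1174] turn 0.2 world z tool [ 0.008 -0.001 -1.   ]
```

View pics/c3.png

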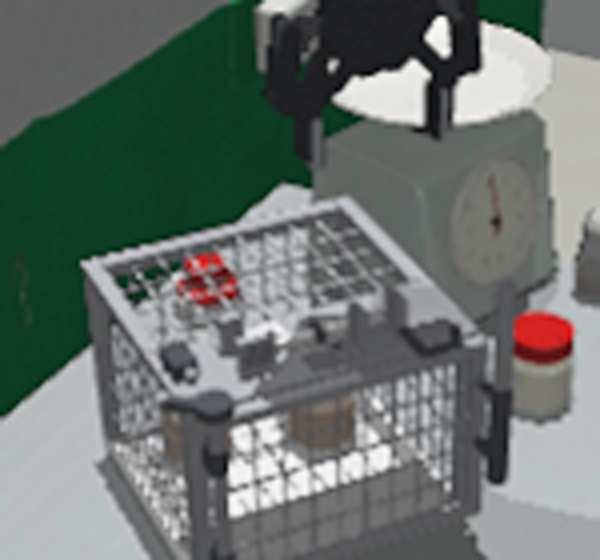

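The main tab at (395,295) is now close to its post at (360,318), so both catches are back. I'll move over to the bar.

{"op": "drive_tool", "data": {
  "steps": [
    [0.02,-0.02,0,0],
    [0.045,-0.045,0,0],
    [0.069,-0.069,0,0],
    [0.069,-0.069,0.02,0],
    [0.069,-0.069,0.045,0],
    [0.069,-0.069,0.065,0],
    [0.069,-0.069,0.08,0],
    [0.069,-0.069,0.095,0],
    [0.069,-0.069,0.105,0],
    [0.069,-0.069,0.114,0],
    [0.069,-0.069,0.114,0]
  ]
}}

```text
clock: 9.38
position: [0.5492, -0.0934, 0.2066]
eef_rot: [0.296, 0.955, 0.0, -0.001]
contact_force: [-0.6, -0.0, 0.7]
finger_gap: 0.0858
gripper_force: 0.0
```

{"op": "drive_tool", "data": {
  "steps": [
    [0,0,0,0],
    [0,0,0,0],
    [0,0,0,0],
    [0,0,0,0],
    [0,0,0,0],
    [0,0,0,0],
    [0,0,0,0],
    [0,0,0,0]
  ],
  "hand": 0
}}

```text
clock: 10.05
position: [0.551, -0.0913, 0.2089]
eef_rot: [0.295, 0.955, 0.001, 0.001]
contact_force: [6.9, 11.7, -0.5]
finger_gap: 0.0124
gripper_force: 58.9
```

```bash
python3 -c "
from h import *
go(.5073,.2385,.211,55.3)"
```

```text
t 10.05 pos [ 0.551  -0.0913  0.2089] ex,ey 0.505 0.2386 axis 55.6 F [ 6.9 11.7 -0.5] gap 0.0124 gf 58.9 q7 0.81
shift [-0.0023 -0.0001 -0.0021] turn 0.3 world z tool [ 0.003  0.002 -1.   ]
```

{"op": "drive_tool", "data": {
  "steps": [
    [0.007,0.0015,0,0],
    [0.0143,0.003,0,0],
    [0.0283,0.007,0,0],
    [0.042,0.012,0,0],
    [0.0554,0.0179,0,0],
    [0.0683,0.0247,0,0],
    [0.0807,0.0325,0,0],
    [0.0807,0.0325,0,0]
  ]
}}

```text
clock: 10.72
position: [0.5017, -0.0182, 0.2089]
eef_rot: [0.295, 0.956, 0.001, 0.001]
contact_force: [6.7, 1.6, -1.5]
finger_gap: 0.0124
gripper_force: 59.0
```

```bash
cat >>h.py <<'E'
def arc(h=(.541,.4446)):
    s=ctrl.sense();p=s['position'][:2];r=np.array([p@EX-h[0],p@EY-h[1]]);F=s['contact_force'][:2];F=np.array([F@EX,F@EY])
    u=r/np.linalg.norm(r);print("r %.4f theta %.1f deg"%(np.linalg.norm(r),np.degrees(-np.arctan2(r[1],r[0])+np.arctan2(-.206,-.036))%360),"Frad(out+) %.1f Ftan(open+) %.1f"%(F@u,F@np.array([u[1],-u[0]])),"rel",r)
E
python3 -c "
from h import *
go(.5073,.2385,.209,55.3);arc()"
```

```text
t 10.72 pos [ 0.5017 -0.0182  0.2089] ex,ey 0.4228 0.2706 axis 55.7 F [ 6.7  1.6 -1.5] gap 0.0124 gf 59.0 q7 0.71
shift [-0.0842 -0.0327  0.    ] turn 0.4 world z tool [ 0.002  0.    -1.   ]
r 0.2103 theta 24.3 deg Frad(out+) -6.8 Ftan(open+) -0.9 rel [-0.11816699 -0.17396809]
```

{"op": "drive_tool", "data": {
  "steps": [
    [0.0118,0.0085,0,0],
    [0.023,0.018,0,0],
    [0.0335,0.028,0,0],
    [0.0433,0.0388,0,0],
    [0.0523,0.0503,0,0],
    [0.0605,0.0625,0,0],
    [0.0678,0.0751,0,0],
    [0.0742,0.0881,0,0],
    [0.0797,0.1017,0,0],
    [0.0843,0.1156,0,0],
    [0.0843,0.1156,0,0]
  ]
}}

```text
clock: 11.63
position: [0.497, 0.1254, 0.2088]
eef_rot: [0.295, 0.956, 0.0, -0.001]
contact_force: [-13.6, 4.5, 15.7]
finger_gap: 0.0129
gripper_force: 60.9
```

```bash
python3 -c "
from h import *
go(.5073,.2385,.209,55.3);arc()"
```

```text
t 11.63 pos [0.497  0.1254 0.2088] ex,ey 0.3373 0.386 axis 55.7 F [-13.6   4.5  15.7] gap 0.0129 gf 60.9 q7 0.40
shift [-0.1689 -0.1488 -0.0005] turn 0.4 world z tool [-0.001  0.001 -1.   ]
r 0.2120 theta 64.1 deg Frad(out+) 14.3 Ftan(open+) -0.1 rel [-0.20373652 -0.0585612 ]
```

{"op": "drive_tool", "data": {
  "steps": [
    [0.004,0.0105,0,0],
    [0.0069,0.0212,0,0],
    [0.0085,0.032,0,0],
    [0.0098,0.043,0,0],
    [0.0102,0.054,0,0],
    [0.0102,0.0649,0,0],
    [0.0095,0.076,0,0],
    [0.0083,0.0867,0,0],
    [0.006,0.1011,0,0],
    [0.0025,0.1152,0,0],
    [0.0025,0.1152,0,0],
    [0.0025,0.1152,0,0]
  ]
}}

```text
clock: 12.63
position: [0.5608, 0.2203, 0.2089]
eef_rot: [0.296, 0.955, 0.001, -0.0]
contact_force: [-6.1, 4.7, 8.5]
finger_gap: 0.0124
gripper_force: 60.2
```

```bash
python3 -c "
from h import *
go(.5073,.2385,.209,55.3);arc();arc((.538,.4446))
b=ctrl.capture('top')[:,:,::-1];a=ctrl.capture('scene')[:,:,::-1]
f=lambda i:cv2.resize(i,None,fx=3,fy=3,interpolation=cv2.INTER_CUBIC)
cv2.imwrite('pics/c4.png',f(b[80:245,190:450]));cv2.imwrite('pics/c5.png',f(a[100:280,140:380]))"
```

```text
t 12.63 pos [0.5608 0.2203 0.2089] ex,ey 0.3356 0.5003 axis 55.6 F [-6.1  4.7  8.5] gap 0.0124 gf 60.2 q7 0.22
shift [-0.1702 -0.2628 -0.0006] turn 0.3 world z tool [-0.     0.002 -1.   ]
r 0.2128 theta 95.3 deg Frad(out+) 7.5 Ftan(open+) -1.7 rel [-0.20536971  0.05572728]
r 0.2099 theta 95.5 deg Frad(out+) 7.5 Ftan(open+) -1.7 rel [-0.20236971  0.05572728]
```

View pics/c4.png

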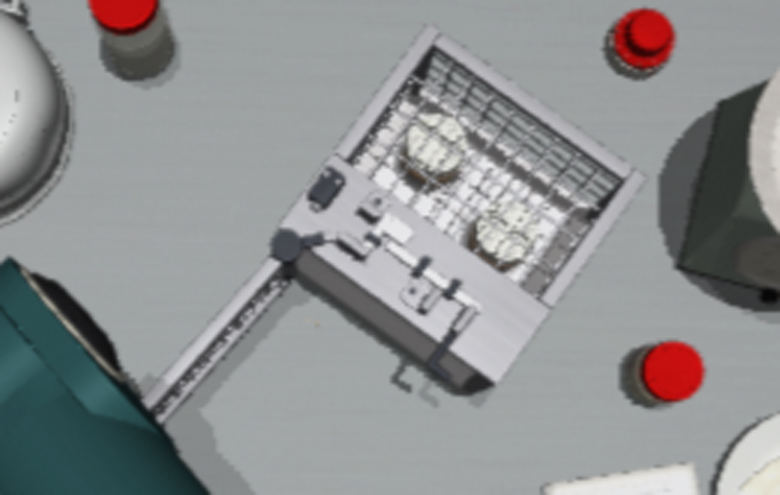

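View pics/c5.png

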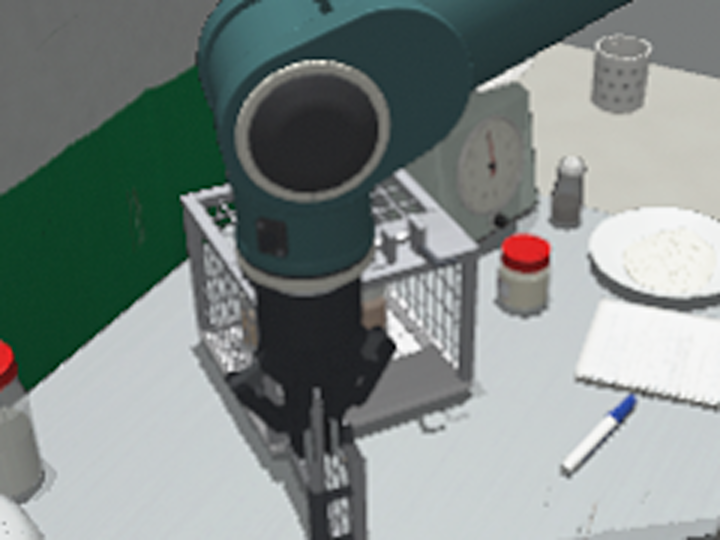

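The gate stands about 95° open with the bar still held. Both catches are back, and the other items look untouched.

```bash
python3 -c "
from station import ctrl
print(ctrl.hand_in())"
```

```text
the job is handed in; nothing more can be done
None
```

The job is handed in: I squeezed the safety catch back, then the main catch, and swung the gate to about 95° with the gripper still holding the bar at about 12.7 s; the hand-in returned no verdict.

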